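# Bring the loose jar to the front of the fixings carousel and tighten its cap

## Robot

A 6-joint arm with a two-finger parallel gripper is mounted at the origin on the work surface. World frame = base frame: x ahead of the robot, y to its left, z up, the work surface at z = 0. Lengths are in mm, angles in rad, forces in N, time in s.
With the tool pointing down it reaches from about 350 to 975 mm from the base axis. Payload 4.9 kg.
Tool frame: the origin (TCP) lies between the finger pads; the fingertips stand 14 mm ahead of it and the grasp point (between the pads) lies 5 mm behind it; z points along the fingers, y is the line along which they close (so a half turn about z gives the same grasp; the last joint's range is limited). The gripper opens to 85 mm and grips with 20 to 120 N. Pads are 22 mm wide; open, the fingers measure 114 mm over their backs; the gripper's body (76 mm by 85 mm) begins 54 mm behind the grasp point. The pads swing forward as they close: fully open they stand 13 mm farther back than shut.
Start: joints at [-1.228, 0.053, 1.613, -0, 1.476, -0.119], TCP at [278.467, -559.516, 245.304] pointing down, gripper open.
Joint ranges: [-3.01, 3.01], [-1.01, 2.22], [0.06, 2.58], [-1.02, 4.17], [0.09, 2.62], [-3.14, 3.14]. Speed limits (rad/s): [2.57, 2.57, 3.14, 3.14, 3.14, 3.14].

## Interface

Orientations are given as a unit quaternion [x, y, z, w].
In Python, from rig import ctrl gives the robot as it stands.
- The arm moves only by the shell command python3 -m jog 'ROWS' [FORCE]. ROWS is text: rows parted by semicolons, each of 7 numbers parted by spaces: the closure, from -1 (fully open) to 1 (shut), then the shift along the tool's x, y, z each as a share of 0.025 m, from -1 to 1, then the turn, a rotation vector about the tool's x, y, z each as a share of 0.08 rad, from -1 to 1. A call has exactly 10 rows; each row shifts and turns the commanded pose from where the row before left it, along the tool's axes as they then stand; what a row does not reach is not made up. A row lasts 1/12 s, in which the tool goes at most 41.7 mm and 7.16 degrees, less where a joint would pass 70% of its speed; a pose out of reach is approached as far as the arm can. A call with a number of a shift or a turn outside -1 to 1 is refused whole. A call with a gripper value outside its range is refused whole. The fingers move at their own pace and stop on an object; FORCE is the grip in N (left out, the last holds). Time passes only in rows, so rows that do not move let the fingers close, or fill a call up. It gives the time, the measured TCP pose, the force, the opening and the grip force at its end, in the units of the state.
- ctrl.get_obs(): the state, without advancing time (a new reading comes with each control period).
- ctrl.grab_frame(name): name is "scene" or "top" or "wrist"; returns the picture (420x560x3 uint8, red, green, blue); there is no depth.
- ctrl.camera_info(name): a dict with "fovy" (degrees; the focal length in pixels is half the picture's height over the tangent of half this angle, whatever the lens; pixels are square), "cx", "cy" (the principal point, pixels), "extrinsics" (4x4, takes a point from world to camera coordinates). Camera axes: x right, y down, z forward; pixel columns grow to the right and rows downward; lengths in mm; the calibration is good to about 2 mm. A picture is of the moment at which its call begins: read the wrist's pose just before it. camera_info takes no time and is no camera call; for the wrist camera it gives the pose at the moment of the call.
- ctrl.job_done(): hands the job in; it is judged then, once.
The state is a dict: "time_s": time; "q": joint angles; "joint_velocities": joint speeds; "effort": joint torques, N m; "tcp_pos": TCP position; "ee_rot": TCP orientation; "contact_force": force on the tool from outside, world axes, zero at the start; "wrist_torque": the same for the moment, N m; "opening": finger opening in mm; "grasp_force": force on a finger pad.
Only numpy, scipy, OpenCV 4.12 (cv2) and the standard library are available. Lean on these libraries where they do the work, as an engineer would, in place of code of your own. Each camera call takes 0.05 s, during which the arm holds its last target. There are 200 camera calls.

## Task

Turn the fixings carousel by pushing the spokes on its rim until the jar with the red cap faces squarely front, in line with the yellow pointer on the foot, and let it come to rest. Then screw that jar's loose red cap fully tight, clockwise to its stop, leave the jar facing front, and let go. Do not handle the other jars, or the red one before it is in front, and leave the tools and brick on the bench where they are.

Things in the scene. Friction and masses are not known exactly. Their poses are not given: they have to be found in the camera images.
- carousel: Fixed foot of the carousel: dark round plate of radius 100 mm on the bench. Origin: centre of its underside, on the vertical turning axis, at bench height. Its own -x axis is 'front': a flat yellow pointer bar, 6 mm high, with a square tip lies on the bench from 88 to 243 mm out along -x. Does not move.
- turntable (a joint): Angle of the wooden disc (radius 150 mm, 31 to 45 mm above the bench) on the foot, rad, counter-clockwise from above; 0 or any multiple of 2 pi = red-capped jar exactly at the pointer. Turns either way, more than a full turn, against dry friction of about 0.7 N m; stays where it is left. Five jars stand on it every 72 deg, counter-clockwise: red, blue, black, green, white cap.
- spoke (a point): Tip of one of five steel spokes, 12 mm thick round bars sticking out level from the disc's rim (150 mm) to 192 mm from the axis, centre line 38 mm above the bench. They stand midway between the jars: this one 36 deg counter-clockwise of the red-capped jar, the others 108, 180, 252 and 324 deg.
- red_cap_base (a point): Centre of the lower edge of the red cap, on its axis, 110 mm from the turning axis, 133 mm above the bench. Its z axis is the cap's axis, pointing up out of the cap, 25 deg from vertical, leaning outward from the turning axis; x and y turn with the cap. The cap is a ribbed cylinder 50 mm across, 28 mm high along its axis, with a white line on top and down its side.
- red_cap (a joint): Twist of the red cap on its jar, rad: 0 = tight (hard stop; the cap's white line then meets the white stripe on the jar's outer side); grows as it is unscrewed, counter-clockwise seen from above the cap, up to 3.6. The cap is captive: it turns in place without rising and cannot come off. Turning friction about 0.12 N m; it stays where it is left.
- jar_red: Grey plastic jar under the red cap, fixed to the disc, leaning straight outward by 25 deg from vertical like all five. Origin: centre of its bottom, 75 mm from the turning axis, 57 mm above the bench; z along the jar's axis, up. 60 mm across up to 66 mm along the axis, then a shoulder, and a neck 42 mm across from 74 mm; cap from 84 to 112 mm.
- jar_blue: Same jar with a blue cap (closed, does not turn): leave alone. Origin: centre of its bottom.
- jar_black: Same jar with a black cap (closed, does not turn): leave alone. Origin: centre of its bottom.
- jar_green: Same jar with a green cap (closed, does not turn): leave alone. Origin: centre of its bottom.
- jar_white: Same jar with a white cap (closed, does not turn): leave alone. Origin: centre of its bottom.
- brick: Bystander: red perforated brick, 215 x 102 x 65 mm. Loose, to be left where it is. Origin at its underside.
- trowel: Bystander: bricklayer's trowel, 330 mm long, steel blade, wooden handle. Loose, to be left where it is. Origin at its underside.
- tape: Bystander: yellow tape measure, 70 x 42 x 66 mm. Loose, to be left where it is. Origin at its underside.
- brush: Bystander: hand brush lying flat. Loose, to be left where it is. Origin at its underside.

How it is judged:
By the outcome, as a careful person would: the job done as asked, in the order asked, and still so for the second after the job is handed in, with the robot touching nothing.
It also fails if it takes over 72 s, if anything falls off the work surface, if the arm or the gripper's body presses on something with over 40 N, if the wrist force passes 120 N, or if a joint passes its speed limit or range.

## Working session

There is one attempt and no reset: what is moved stays moved. The work goes in short steps, Python scripts to look and compute and a shell command to move; the robot and the scene stay as the last step left them, time stands still between calls to the robot, and variables do not carry over. Pictures are saved under pics/ and viewed, at most 10 in all, crops included, and the job is handed in when it is done.

```bash
ls; mkdir -p pics; python3 - <<'E'
from rig import ctrl
import cv2,numpy as np
np.set_printoptions(precision=4,suppress=True)
for n in("scene","top"):
    print(n,ctrl.camera_info(n)); cv2.imwrite(f"pics/{n}0.png",ctrl.grab_frame(n)[:,:,::-1])
print(ctrl.get_obs())
E
```

```text
pics
scene {'fovy': 46.01098698786699, 'cx': 279.8592531850812, 'cy': 203.92301164684537, 'extrinsics': array([[   0.8917,    0.4525,   -0.0064, -479.1955],
       [   0.3677,   -0.7326,   -0.5728, -134.4741],
       [  -0.2639,    0.5084,   -0.8197, 1624.8529],
       [   0.    ,    0.    ,    0.    ,    1.    ]])}
top {'fovy': 43.0932039330325, 'cx': 273.87827287389007, 'cy': 205.76249956177534, 'extrinsics': array([[   0.0236,   -0.9997,    0.0001,   -3.9023],
       [  -0.9872,   -0.0233,   -0.1579,  521.0557],
       [   0.1578,    0.0036,   -0.9875, 1685.2348],
       [   0.    ,    0.    ,    0.    ,    1.    ]])}
{'time_s': 0.1, 'q': array([-1.228 ,  0.0533,  1.6142, -0.    ,  1.476 , -0.119 ]), 'joint_velocities': array([-0.0001, -0.0004, -0.0038, -0.0011, -0.0013,  0.0007]), 'effort': array([ -0.0001, -39.4907, -37.1362,  -0.0001,   0.004 ,  -0.    ]), 'tcp_pos': array([ 278.2906, -559.0167,  244.1564]), 'ee_rot': array([ 0.9735,  0.2289, -0.0001, -0.0009]), 'contact_force': array([-0.3814, -0.1375,  0.4174]), 'wrist_torque': array([-0.0468,  0.0554,  0.028 ]), 'grasp_force': 0.0, 'opening': 85.47561516570717}
```

View pics/scene0.png

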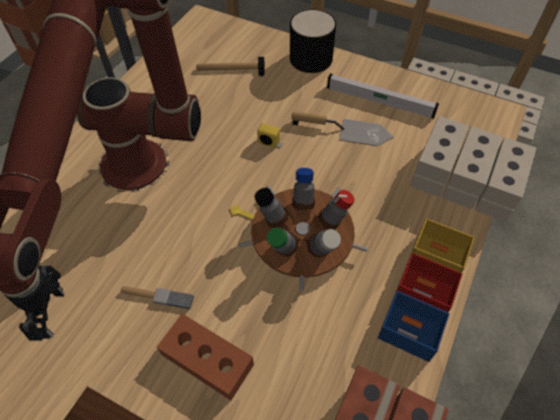

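View pics/top0.png

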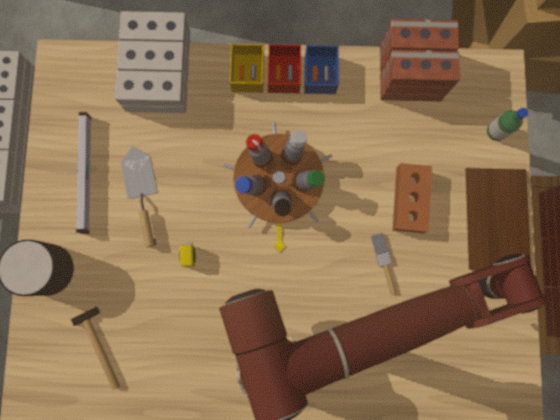

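The scene view shows the carousel at about (303,232), with the red cap at (344,200). In the top view the disc is at (279,178), the red cap at (254,143) and the pointer tip at (280,246). Next I'll zoom in to measure.

```bash
cat > h.py <<'E'
import numpy as np,cv2
from rig import ctrl
from scipy.spatial.transform import Rotation as R
np.set_printoptions(precision=3,suppress=True)
def cam(n):
    c=ctrl.camera_info(n); f=210/np.tan(np.radians(c['fovy']/2)); return f,c['cx'],c['cy'],np.array(c['extrinsics'])
def proj(C,P):
    f,cx,cy,E=C; p=np.atleast_2d(P)@E[:3,:3].T+E[:3,3]
    return np.c_[f*p[:,0]/p[:,2]+cx,f*p[:,1]/p[:,2]+cy]
def ray(C,u,v,z):
    f,cx,cy,E=C; d=E[:3,:3].T@np.array([(u-cx)/f,(v-cy)/f,1]); o=-E[:3,:3].T@E[:3,3]
    return o+d*(z-o[2])/d[2]
def crop(n,name,u0,v0,w,h,s,pts=()):
    im=ctrl.grab_frame(n)[:,:,::-1][v0:v0+h,u0:u0+w]; im=cv2.resize(im,None,fx=s,fy=s,interpolation=cv2.INTER_CUBIC)
    for a in pts: cv2.circle(im,tuple(int(x) for x in ((a[0]-u0+.5)*s,(a[1]-v0+.5)*s)),3,(255,0,255),1)
    cv2.imwrite('pics/'+name,im)
E
python3 - <<'E'
from h import *
crop("top","t1.png",210,110,140,150,4)
C=cam("top")
print(ray(C,280,177.5,38),ray(C,280,248,3))
E
```

```text
[615.894  -9.468  38.   ] [387.44  -14.841   3.   ]
```

View pics/t1.png

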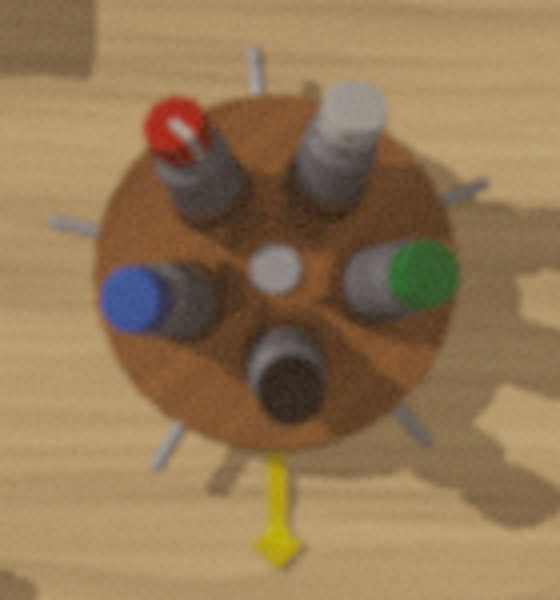

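```bash
cat > fit.py <<'E'
from h import *
from scipy.optimize import least_squares
C=cam("top")
k=lambda a:np.array(a)/4+[210,110]-0.375
sp=k([(50,220),(157,466),(429,443),(486,183),(256,47)])
cp=k([(175,128),(134,298),(291,388),(424,273),(353,112)])
tip=k([(279,570)])
# p: cx,cy,yaw(front dir = -x of foot rotated yaw), theta
def model(p):
    a=p[2]+np.pi+p[3]; s=a+np.radians([36,108,180,252,324]); c=a+np.radians([0,72,144,216,288])
    P=lambda r,t,z:np.c_[p[0]+r*np.cos(t),p[1]+r*np.sin(t),z+0*t]
    return np.vstack([P(192,s,38),P(122.3,c,158.5),P(243,np.array([p[2]+np.pi]),6)])
obs=np.vstack([sp,cp,tip])
r=least_squares(lambda p:(proj(C,model(p))-obs).ravel(),[610,-10,0,-2.5])
print(r.x,np.degrees(r.x[2:])); print(r.fun.reshape(-1,2))
E
python3 fit.py
```

```text
[616.306  -3.973   0.037  -2.438] [   2.145 -139.687]
[[-0.638 -0.022]
 [-0.98   1.121]
 [ 0.497  0.704]
 [ 0.632 -0.367]
 [-0.493 -0.131]
 [-0.827 -1.764]
 [-1.41   0.313]
 [-0.055  1.787]
 [ 2.145 -0.099]
 [ 1.067 -1.774]
 [ 0.001  0.061]]
```

```bash
sed -i 's/P(122.3,c,158.5)/P(116.4,c,145.8)/' fit.py; python3 fit.py
cat >> h.py <<'E'
CX,CY,YAW=616.3,-4.0,0.037
T=np.radians(25)
def pose(phi,r,z,back=0,twist=0):
    "tool at carousel world angle phi(deg), radius r, height z, leaning 25deg; back = retreat along tool axis"
    p=np.radians(phi); u=np.array([np.cos(p),np.sin(p),0]); k=np.array([0,0,1.])
    Z=-np.sin(T)*u-np.cos(T)*k; X=-np.cos(T)*u+np.sin(T)*k; M=np.c_[X,np.cross(Z,X),Z]
    return np.array([CX,CY,z])+r*u-np.array([0,0,0])-back*Z, R.from_matrix(M)*R.from_euler('z',twist)
def rows(p1,R1,N,p0=None,R0=None):
    "N equal rows from (p0,R0), default as measured"
    o=ctrl.get_obs()
    if p0 is None: p0,R0=o['tcp_pos'],R.from_quat(o['ee_rot'])
    w=(R0.inv()*R1).as_rotvec()/N
    S=sum((R0*R.from_rotvec(k*w)).as_matrix() for k in range(N))
    v=np.linalg.solve(S,p1-p0)
    print(N,'rows:',v/25,w/0.08)
E
python3 - <<'E'
from h import *
a=pose(135,178,38,200); b=pose(135,178,38)
print(a[0],b[0]); rows(*a,30); rows(*b,10,*a)
for f in(1,): rows(*pose(217,178,38),20,*b)
E
```

```text
[617.631  -4.008   0.037  -2.438] [   2.126 -139.67 ]
[[-0.611 -0.416]
 [-0.958  0.712]
 [ 0.511  0.301]
 [ 0.647 -0.754]
 [-0.471 -0.512]
 [ 0.6    0.353]
 [ 0.638 -0.035]
 [-0.279  0.089]
 [-0.053 -0.071]
 [-0.065  0.563]
 [-0.005 -0.344]]
[430.668 181.632 219.262] [490.435 121.865  38.   ]
30 rows: [ 0.069 -1.075 -0.002] [-0.114  0.158  0.511]
10 rows: [0.  0.  0.8] [0. 0. 0.]
20 rows: [0.017 0.509 0.008] [ 0.378 -0.    -0.811]
```

```bash
sed -i 's/CX,CY,YAW=.*/CX,CY,YAW=617.3,-4.0,0.037/' h.py; python3 - <<'E'
from h import *
o=ctrl.get_obs(); p=o['tcp_pos'].copy(); q=R.from_quat(o['ee_rot'])
a=pose(135,178,38,200); rows(*a,40)
w=np.array([-.085,.118,.383])*.08;v=np.array([.052,-.806,0])*25
for i in range(40):
    p=p+q.apply(v); q=q*R.from_rotvec(w)
    if i%5==4: print(p,np.hypot(p[0]-CX,p[1]-CY),np.hypot(*p[:2]))
E
```

```text
40 rows: [ 0.049 -0.807 -0.002] [-0.085  0.118  0.383]
[ 245.072 -463.868  243.352] 591.6348085178134 524.6273598239026
[ 226.88  -364.719  239.961] 531.550279309533 429.52856327045174
[ 224.278 -264.013  235.023] 471.2458203471827 346.41532210906104
[ 237.383 -164.163  229.433] 412.29731606929533 288.61803109738935
[265.891 -67.562 224.1  ] 357.1114792862938 274.340163011653
[309.084  23.486 219.929] 309.43877430171335 309.975444562312
[365.854 106.826 217.793] 274.7864790716583 381.1312138307118
[434.725 180.509 218.509] 259.57084692170196 470.71191027521525
```

```bash
sed -i 's/^def pose(phi,r,z,back=0,twist=0):/def pose(phi,r,z,back=0,twist=0,T=T):/' h.py; python3 - <<'E'
from h import *
L=np.radians(10)
o=ctrl.get_obs(); R0=R.from_quat(o['ee_rot'])
w1=(np.array([400,-180,245.]),R0); a=pose(135,182,36,200,T=L); b=pose(135,182,36,T=L)
print(a[0],b[0]); rows(*w1,20); rows(*a,20,*w1); rows(*b,10,*a); rows(*pose(217,182,36,T=L),20,*b)
E
```

```text
[464.049 149.251 232.962] [488.607 124.693  36.   ]
20 rows: [ 0.556 -0.57  -0.   ] [0. 0. 0.]
20 rows: [ 0.043 -0.716  0.015] [-0.069  0.095  0.777]
10 rows: [-0.   0.   0.8] [0. 0. 0.]
20 rows: [0.018 0.521 0.003] [ 0.155  0.    -0.881]
```

```bash
A="1 .556 -.57 0 0 0 0"
python3 -m jog '1 .556 -.57 0 0 0 0;1 .556 -.57 0 0 0 0;1 .556 -.57 0 0 0 0;1 .556 -.57 0 0 0 0;1 .556 -.57 0 0 0 0;1 .556 -.57 0 0 0 0;1 .556 -.57 0 0 0 0;1 .556 -.57 0 0 0 0;1 .556 -.57 0 0 0 0;1 .556 -.57 0 0 0 0' 30
python3 -m jog '1 .556 -.57 0 0 0 0;1 .556 -.57 0 0 0 0;1 .556 -.57 0 0 0 0;1 .556 -.57 0 0 0 0;1 .556 -.57 0 0 0 0;1 .556 -.57 0 0 0 0;1 .556 -.57 0 0 0 0;1 .556 -.57 0 0 0 0;1 .556 -.57 0 0 0 0;1 .556 -.57 0 0 0 0'
python3 -m jog '1 .043 -.716 .015 -.069 .095 .777;1 .043 -.716 .015 -.069 .095 .777;1 .043 -.716 .015 -.069 .095 .777;1 .043 -.716 .015 -.069 .095 .777;1 .043 -.716 .015 -.069 .095 .777;1 .043 -.716 .015 -.069 .095 .777;1 .043 -.716 .015 -.069 .095 .777;1 .043 -.716 .015 -.069 .095 .777;1 .043 -.716 .015 -.069 .095 .777;1 .043 -.716 .015 -.069 .095 .777'
python3 -m jog '1 .043 -.716 .015 -.069 .095 .777;1 .043 -.716 .015 -.069 .095 .777;1 .043 -.716 .015 -.069 .095 .777;1 .043 -.716 .015 -.069 .095 .777;1 .043 -.716 .015 -.069 .095 .777;1 .043 -.716 .015 -.069 .095 .777;1 .043 -.716 .015 -.069 .095 .777;1 .043 -.716 .015 -.069 .095 .777;1 .043 -.716 .015 -.069 .095 .777;1 .043 -.716 .015 -.069 .095 .777'
python3 - <<'E'
from h import *
L=np.radians(10);o=ctrl.get_obs();print(o['q']); a=pose(135,182,36,200,T=L); b=pose(135,182,36,T=L)
print((R.from_quat(o['ee_rot']).inv()*a[1]).as_rotvec()); rows(*b,10)
E
```

```text
time_s: 0.98
tcp_pos: [339.5, -368.9, 244.9]
ee_rot: [0.973, 0.229, -0.0, -0.0]
contact_force: [0.7, 0.6, -0.0]
opening: 0.2
grasp_force: 0.0
time_s: 1.82
tcp_pos: [400.3, -179.4, 245.0]
ee_rot: [0.973, 0.229, -0.0, -0.0]
contact_force: [0.8, 0.4, 1.1]
opening: -0.1
grasp_force: 0.0
time_s: 2.65
tcp_pos: [378.8, -4.6, 238.6]
ee_rot: [0.996, -0.082, 0.043, 0.018]
contact_force: [0.7, -0.8, -0.3]
opening: -0.4
grasp_force: 0.0
time_s: 3.48
tcp_pos: [464.5, 149.9, 232.3]
ee_rot: [0.92, -0.382, 0.081, 0.034]
contact_force: [-0.4, -0.1, 0.5]
opening: 0.2
grasp_force: 0.0
[ 0.242 -0.325  1.983 -0.154  1.395  2.62 ]
[ 0.001 -0.001 -0.002]
10 rows: [0.001 0.002 0.797] [ 0.002 -0.002 -0.002]
```

```bash

python3 -m jog '1 0 0 .8 0 0 0;1 0 0 .8 0 0 0;1 0 0 .8 0 0 0;1 0 0 .8 0 0 0;1 0 0 .8 0 0 0;1 0 0 .8 0 0 0;1 0 0 .8 0 0 0;1 0 0 .8 0 0 0;1 0 0 .8 0 0 0;1 0 0 .8 0 0 0'
python3 -m jog '1 .01 .26 0 .078 0 -.44;1 .01 .26 0 .078 0 -.44;1 .01 .26 0 .078 0 -.44;1 .01 .26 0 .078 0 -.44;1 .01 .26 0 .078 0 -.44;1 .01 .26 0 .078 0 -.44;1 .01 .26 0 .078 0 -.44;1 .01 .26 0 .078 0 -.44;1 .01 .26 0 .078 0 -.44;1 .01 .26 0 .078 0 -.44'
python3 - <<'E'
from h import *
L=np.radians(10);o=ctrl.get_obs();p=o['tcp_pos']-[CX,CY,0];print(o['q'],np.degrees(np.arctan2(p[1],p[0]))%360,np.hypot(*p[:2]));rows(*pose(215,182,36,T=L),20)
crop("top","t2.png",210,110,140,150,4)
E
```

```text
time_s: 4.32
tcp_pos: [488.8, 124.0, 34.7]
ee_rot: [0.92, -0.381, 0.081, 0.034]
contact_force: [0.1, -0.2, -0.5]
opening: 0.1
grasp_force: 0.0
time_s: 5.15
tcp_pos: [452.3, 70.9, 35.7]
ee_rot: [0.974, -0.211, 0.085, 0.018]
contact_force: [-0.5, 5.7, -1.8]
opening: -0.2
grasp_force: 2.1
[ 0.038 -0.212  2.245 -0.094  0.955  2.083] 155.57812145298095 181.220136240285
20 rows: [0.008 0.377 0.001] [ 0.112  0.    -0.638]
```

View pics/t2.png

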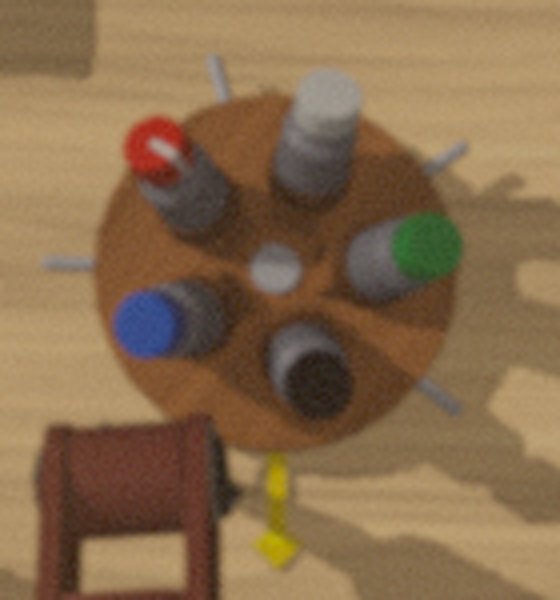

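The disc is turning: it has moved about 12° CCW, and the contact force is 5.7 N. I'll continue the push, then retract and swing back.

```bash

python3 -m jog '1 .008 .377 0 .112 0 -.638;1 .008 .377 0 .112 0 -.638;1 .008 .377 0 .112 0 -.638;1 .008 .377 0 .112 0 -.638;1 .008 .377 0 .112 0 -.638;1 .008 .377 0 .112 0 -.638;1 .008 .377 0 .112 0 -.638;1 .008 .377 0 .112 0 -.638;1 .008 .377 0 .112 0 -.638;1 .008 .377 0 .112 0 -.638'
python3 -m jog '1 .008 .377 0 .112 0 -.638;1 .008 .377 0 .112 0 -.638;1 .008 .377 0 .112 0 -.638;1 .008 .377 0 .112 0 -.638;1 .008 .377 0 .112 0 -.638;1 .008 .377 0 .112 0 -.638;1 .008 .377 0 .112 0 -.638;1 .008 .377 0 .112 0 -.638;1 .008 .377 0 .112 0 -.638;1 .008 .377 0 .112 0 -.638'
python3 -m jog '1 0 -.1 0 0 0 0;1 0 -.1 0 0 0 0;1 0 0 -.5 0 0 0;1 0 0 -.5 0 0 0;1 0 0 -.5 0 0 0;1 0 0 -.5 0 0 0;1 0 0 -.5 0 0 0;1 0 0 -.5 0 0 0;1 0 0 -.5 0 0 0;1 0 0 0 0 0 0'
python3 - <<'E'
from h import *
L=np.radians(10);o=ctrl.get_obs();p=o['tcp_pos']-[CX,CY,0];print(o['q'],np.degrees(np.arctan2(p[1],p[0]))%360,np.hypot(*p[:2]));a=pose(137,182,36,88,T=L);rows(*a,20);
b=pose(137,182,36,0,T=L);rows(*b,10,*a)
E
```

```text
time_s: 6.03
tcp_pos: [436.5, -21.0, 36.1]
ee_rot: [0.995, 0.046, 0.087, -0.004]
contact_force: [1.2, 4.4, -2.2]
opening: 0.1
grasp_force: 2.0
time_s: 6.87
tcp_pos: [467.6, -108.2, 36.2]
ee_rot: [0.95, 0.3, 0.082, -0.027]
contact_force: [-0.6, 5.0, -0.4]
opening: -0.2
grasp_force: 2.0
time_s: 7.7
tcp_pos: [454.3, -114.1, 126.3]
ee_rot: [0.95, 0.298, 0.085, -0.023]
contact_force: [0.1, -1.1, 1.0]
opening: 0.0
grasp_force: 0.0
[-0.494 -0.31   2.153  0.164  1.216  0.418] 214.05059138629343 196.69156445700554
20 rows: [ 0.019 -0.53   0.009] [-0.144 -0.004  0.837]
10 rows: [-0.     0.     0.352] [0. 0. 0.]
```

```bash
cat >> h.py <<'E'
from scipy.optimize import least_squares
def theta(n="top",im=None,guess=0):
    C=cam(n); im=ctrl.grab_frame(n) if im is None else im; hsv=cv2.cvtColor(im,cv2.COLOR_RGB2HSV)
    c=proj(C,[[CX,CY,120]])[0]; yy,xx=np.mgrid[:420,:560]; near=np.hypot(xx-c[0],yy-c[1])<50
    H,S,V=[hsv[...,i].astype(int) for i in range(3)]; obs=[];off=[]
    for k,m in((0,((H<6)|(H>174))&(S>190)),(72,(abs(H-112)<12)&(S>140)),(216,(abs(H-62)<18)&(S>100))):
        nn,lab,st,ce=cv2.connectedComponentsWithStats((m&near).astype(np.uint8)); 
        if nn<2: continue
        i=1+st[1:,4].argmax(); print(n,k,st[i,4],ce[i])
        if st[i,4]>40: obs.append(ce[i]);off.append(np.radians(k))
    obs=np.array(obs);off=np.array(off)
    def f(p):
        a=np.pi+YAW+p[0]+off; return (proj(C,np.c_[CX+116.4*np.cos(a),CY+116.4*np.sin(a),145.8+0*a])-obs).ravel()
    best=min((least_squares(f,[g]) for g in np.arange(-3.1,3.2,1.)),key=lambda r:r.cost)
    print('theta deg',np.degrees(best.x),'res',best.fun); return best.x[0]
E
python3 - <<'E'
from h import *
theta("top",cv2.imread('pics/top0.png')[:,:,::-1])
theta("scene",cv2.imread('pics/scene0.png')[:,:,::-1])
theta();theta("scene")
E
python3 -m jog '1 .019 -.53 .009 -.144 0 .837;1 .019 -.53 .009 -.144 0 .837;1 .019 -.53 .009 -.144 0 .837;1 .019 -.53 .009 -.144 0 .837;1 .019 -.53 .009 -.144 0 .837;1 .019 -.53 .009 -.144 0 .837;1 .019 -.53 .009 -.144 0 .837;1 .019 -.53 .009 -.144 0 .837;1 .019 -.53 .009 -.144 0 .837;1 .019 -.53 .009 -.144 0 .837'
python3 -m jog '1 .019 -.53 .009 -.144 0 .837;1 .019 -.53 .009 -.144 0 .837;1 .019 -.53 .009 -.144 0 .837;1 .019 -.53 .009 -.144 0 .837;1 .019 -.53 .009 -.144 0 .837;1 .019 -.53 .009 -.144 0 .837;1 .019 -.53 .009 -.144 0 .837;1 .019 -.53 .009 -.144 0 .837;1 .019 -.53 .009 -.144 0 .837;1 .019 -.53 .009 -.144 0 .837'
```

```text
top 0 90 [252.6   140.456]
top 72 85 [242.776 184.424]
top 216 205 [315.488 178.161]
theta deg [220.117] res [ 1.477  1.534  0.925 -0.358  0.049 -0.114]
scene 0 126 [344.762 200.659]
scene 72 194 [304.206 175.335]
scene 216 312 [276.737 237.333]
theta deg [-140.204] res [ 1.047 -1.554  1.878 -0.731  1.316 -0.285]
top 0 109 [241.587 184.954]
top 72 101 [282.386 206.95 ]
top 216 183 [297.596 138.361]
theta deg [292.476] res [ 2.205 -0.674 -0.202 -0.137  0.131 -0.115]
scene 0 64 [299.562 175.   ]
scene 72 210 [264.876 197.129]
scene 216 321 [329.573 239.115]
theta deg [-64.823] res [ 4.106 -0.429 -0.429  0.779  3.187 -1.183]
time_s: 8.63
tcp_pos: [418.1, 12.7, 120.4]
ee_rot: [0.996, -0.037, 0.086, 0.003]
contact_force: [0.7, 0.5, -0.7]
opening: -0.1
grasp_force: 0.0
time_s: 9.47
tcp_pos: [470.7, 131.7, 119.1]
ee_rot: [0.927, -0.366, 0.08, 0.031]
contact_force: [-0.3, -0.5, -0.5]
opening: 0.3
grasp_force: 0.0
```

```bash

python3 -m jog '1 0 0 .44 0 0 0;1 0 0 .44 0 0 0;1 0 0 .44 0 0 0;1 0 0 .44 0 0 0;1 0 0 .44 0 0 0;1 0 0 .44 0 0 0;1 0 0 .44 0 0 0;1 0 0 .44 0 0 0;1 0 0 0 0 0 0;1 0 0 0 0 0 0'
python3 - <<'E'
from h import *
L=np.radians(10);o=ctrl.get_obs();print(o['tcp_pos']);rows(*pose(208.5,182,36,T=L),20)
rows(*pose(208.5,182,36,T=L),24)
E
```

```text
time_s: 10.3
tcp_pos: [482.3, 120.4, 33.2]
ee_rot: [0.927, -0.365, 0.08, 0.031]
contact_force: [0.1, -0.3, 0.2]
opening: 0.1
grasp_force: 0.0
[482.32  120.443  33.222]
20 rows: [ 0.019  0.454 -0.003] [ 0.134  0.001 -0.768]
24 rows: [ 0.014  0.378 -0.003] [ 0.111  0.001 -0.64 ]
```

```bash

python3 -m jog '1 .014 .378 -.003 .111 0 -.64;1 .014 .378 -.003 .111 0 -.64;1 .014 .378 -.003 .111 0 -.64;1 .014 .378 -.003 .111 0 -.64;1 .014 .378 -.003 .111 0 -.64;1 .014 .378 -.003 .111 0 -.64;1 .014 .378 -.003 .111 0 -.64;1 .014 .378 -.003 .111 0 -.64;1 .014 .378 -.003 .111 0 -.64;1 .014 .378 -.003 .111 0 -.64'
python3 -m jog '1 .014 .378 -.003 .111 0 -.64;1 .014 .378 -.003 .111 0 -.64;1 .014 .378 -.003 .111 0 -.64;1 .014 .378 -.003 .111 0 -.64;1 .014 .378 -.003 .111 0 -.64;1 .014 .378 -.003 .111 0 -.64;1 .014 .378 -.003 .111 0 -.64;1 .014 .378 -.003 .111 0 -.64;1 .014 .378 -.003 .111 0 -.64;1 .014 .378 -.003 .111 0 -.64'
python3 -m jog '1 .007 .189 0 .056 0 -.32;1 .007 .189 0 .056 0 -.32;1 .007 .189 0 .056 0 -.32;1 .007 .189 0 .056 0 -.32;1 .007 .189 0 .056 0 -.32;1 .007 .189 0 .056 0 -.32;1 .004 .1 0 .028 0 -.16;1 .004 .1 0 .028 0 -.16;1 0 .05 0 .014 0 -.08;1 0 .05 0 .014 0 -.08'
python3 - <<'E'
from h import *
o=ctrl.get_obs();p=o['tcp_pos']-[CX,CY,0];print(np.degrees(np.arctan2(p[1],p[0]))%360,np.hypot(*p[:2]))
theta();theta("scene")
crop("top","t3.png",210,110,140,150,4)
E
```

```text
time_s: 11.13
tcp_pos: [439.2, 38.4, 35.5]
ee_rot: [0.99, -0.113, 0.087, 0.008]
contact_force: [-0.3, 4.7, -1.7]
opening: -0.2
grasp_force: 2.1
time_s: 11.97
tcp_pos: [441.3, -54.9, 35.6]
ee_rot: [0.986, 0.145, 0.084, -0.014]
contact_force: [-3.3, 2.9, -2.0]
opening: -0.1
grasp_force: 2.1
time_s: 12.8
tcp_pos: [456.5, -88.0, 36.1]
ee_rot: [0.967, 0.239, 0.084, -0.022]
contact_force: [-5.2, 1.4, -0.7]
opening: 0.2
grasp_force: 2.1
207.57644543472395 181.46511751551662
top 0 121 [276.306 208.736]
top 72 48 [309.5   182.938]
top 216 179 [258.067 138.754]
theta deg [-4.764] res [-0.275 -1.856  4.334  0.594  0.692 -0.098]
scene 0 130 [265.531 193.846]
scene 72 293 [272.123 233.758]
scene 216 254 [345.299 204.193]
theta deg [-3.056] res [ 1.931 -1.56   2.013  0.227  1.916 -1.025]
```

View pics/t3.png

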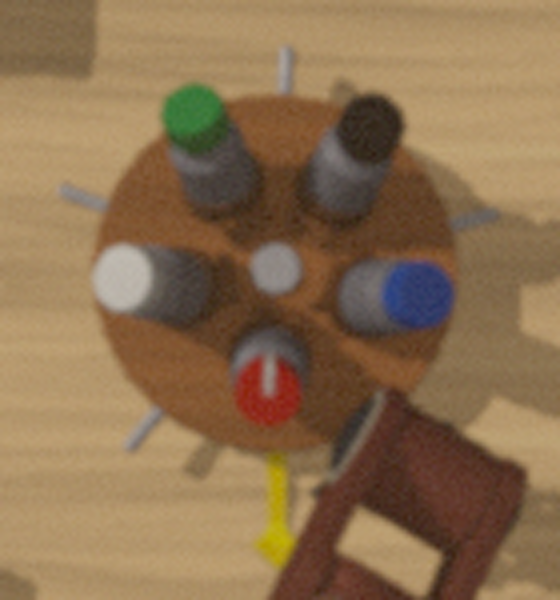

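```bash
cat > fit2.py <<'E'
from h import *
C=cam("top"); k=lambda a:np.array(a)/4+[210,110]-0.375
s1=k([(50,220),(157,466),(429,443),(486,183),(256,47)]);c1=k([(175,128),(134,298),(291,388),(424,273),(353,112)])
s3=k([(497,214),(286,48),(62,188),(133,447)]);c3=k([(269,389),(418,295),(370,128),(196,120),(124,278)])
tip=k([(279,570),(277,455)])
P=lambda p,r,t,z:np.c_[p[0]+r*np.cos(t),p[1]+r*np.sin(t),z+0*t]
d=np.radians; cc=d([0,72,144,216,288])
def f(p):
    a=p[2]+np.pi+p[3];b=p[2]+np.pi+p[4]; u=np.array([p[2]+np.pi])
    rs,rc,zc=p[5],p[6],145.8
    return np.vstack([proj(C,P(p,rs,a+d([36,108,180,252,324]),38))-s1,proj(C,P(p,rc,a+cc,zc))-c1,
     proj(C,P(p,rs,b+d([108,180,252,324]),38))-s3,proj(C,P(p,rc,b+cc,zc))-c3,proj(C,np.r_[P(p,243,u,6),P(p,150,u,6)])-tip]).ravel()
r=least_squares(f,[617,-4,.03,-2.4,-.05,190,116],loss='soft_l1');print(r.x,np.degrees(r.x[2:5])); print(f(r.x).reshape(-1,2).round(1).tolist())
E
python3 fit2.py
```

```text
[617.274  -4.095   0.036  -2.437  -0.068 189.04  116.979] [   2.083 -139.631   -3.881]
[[0.3, -0.1], [-0.5, 0.0], [-0.1, -0.3], [-0.1, -0.3], [-0.4, 0.4], [0.5, 0.3], [0.5, 0.2], [-0.2, 0.4], [0.2, 0.1], [0.1, 0.5], [-0.1, -0.5], [0.3, 0.1], [-0.2, 0.2], [-1.3, 0.0], [-0.3, 0.2], [0.1, -0.3], [0.3, -0.5], [-0.4, -0.8], [1.3, 0.1], [-0.0, -0.2], [0.1, 0.3]]
```

```bash

python3 -m jog '1 0 .05 0 .0145 0 -.084;1 0 .05 0 .0145 0 -.084;1 0 .05 0 .0145 0 -.084;1 0 .05 0 .0145 0 -.084;1 0 .05 0 .0145 0 -.084;1 0 .05 0 .0145 0 -.084;1 0 .05 0 .0145 0 -.084;1 0 .05 0 .0145 0 -.084;1 0 0 0 0 0 0;1 0 0 0 0 0 0'
python3 -m jog '1 0 -.1 0 0 0 0;1 0 -.1 0 0 0 0;1 0 -.1 -.5 0 0 0;1 0 0 -.8 0 0 0;1 0 0 -1 0 0 0;1 0 0 -1 0 0 0;1 0 0 -1 0 0 0;1 0 0 -1 0 0 0;1 0 0 -1 0 0 0;-1 0 0 -1 0 0 0'
python3 - <<'E'
from h import *
o=ctrl.get_obs();print(o['q'],o['tcp_pos'])
theta();theta("scene")
E_=ctrl.camera_info("wrist"); E=np.array(E_['extrinsics']); c=-E[:3,:3].T@E[:3,3]; Q=R.from_quat(o['ee_rot'])
print('cam in tool',Q.inv().apply(c-o['tcp_pos']), 'axes',(Q.inv().as_matrix()@E[:3,:3].T),E_['fovy'])
cv2.imwrite('pics/w1.png',ctrl.grab_frame("wrist")[:,:,::-1])
for tw in(-1.8,-2.4): rows(*pose(182.1,118.5,150.3,140,tw),20); rows(*pose(182.1,118.5,150.3,140,tw),30)
E
```

```text
time_s: 13.78
tcp_pos: [462.6, -97.2, 36.8]
ee_rot: [0.96, 0.265, 0.085, -0.023]
contact_force: [-2.8, 1.8, -3.7]
opening: -0.2
grasp_force: 1.8
time_s: 14.62
tcp_pos: [432.0, -107.5, 219.4]
ee_rot: [0.96, 0.265, 0.086, -0.021]
contact_force: [1.2, -0.2, 0.0]
opening: 10.5
grasp_force: 0.0
[-0.503 -0.48   2.116  0.153  1.412  0.511] [ 432.009 -107.509  219.405]
top 0 129 [279.101 208.674]
top 72 52 [310.596 181.058]
top 216 182 [256.143 140.066]
theta deg [-0.989] res [-0.556 -1.704  4.069  0.174  0.563 -0.08 ]
scene 0 134 [264.836 195.545]
scene 72 292 [274.103 235.435]
scene 216 255 [344.714 202.129]
theta deg [0.265] res [ 1.518 -1.49   1.874  0.083  1.891 -0.95 ]
cam in tool [  83.251    2.262 -133.04 ] axes [[ 0.001 -0.949 -0.316]
 [ 1.    -0.001  0.007]
 [-0.007 -0.316  0.949]] 61.607693984764396
20 rows: [ 0.213 -0.044 -0.108] [-0.189  0.028 -0.816]
30 rows: [ 0.142 -0.028 -0.072] [-0.126  0.018 -0.544]
20 rows: [ 0.234  0.019 -0.115] [-0.206 -0.032 -1.188]
30 rows: [ 0.156  0.015 -0.077] [-0.137 -0.022 -0.792]
```

View pics/w1.png

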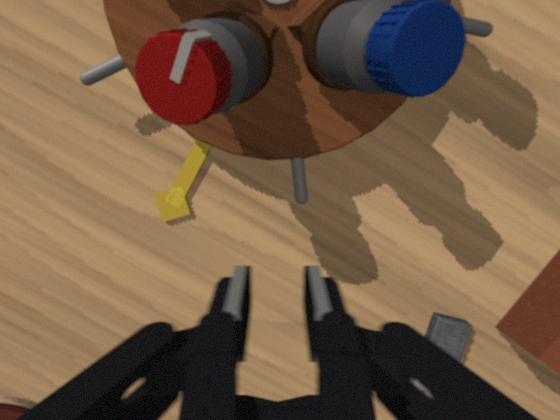

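The wrist view shows the red cap near the pointer, with the pointer tip at about (173,204). The adjacent spokes' tips are at (85,78) and (303,201). I'll zoom in for precision.

```bash
python3 - <<'E'
import cv2
im=cv2.imread('pics/w1.png')[0:235,70:335]; cv2.imwrite('pics/w1z.png',cv2.resize(im,None,fx=2.5,fy=2.5,interpolation=cv2.INTER_CUBIC))
E
```

```text
(no output)
```

View pics/w1z.png

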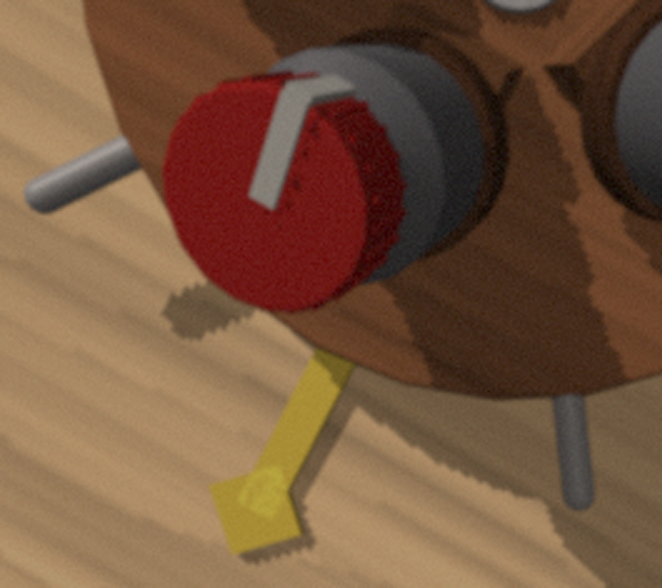

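```bash
python3 - <<'E'
from h import *
C=cam("wrist"); k=lambda a:np.array(a)/2.5+[70,0]-0.3
tip=k([(238,554)]);bar=k([(333,359),(272,479)]);sp=k([(579,508),(28,199)]);ax=k([(569,397),(130,155)])
P=lambda p,r,t,z:np.c_[p[0]+r*np.cos(t),p[1]+r*np.sin(t),z+0*t]
d=np.radians
def f(p):
    u=np.array([p[2]+np.pi]);s=u+p[3]+d([36,324]); uu=np.repeat(u,2)
    return np.vstack([proj(C,P(p,243,u,6))-tip,proj(C,P(p,p[4:6],uu,6))-bar,proj(C,P(p,192,s,38))-sp,proj(C,P(p,p[6:8],s,38))-ax]).ravel()
r=least_squares(f,[617,-4,.03,0,160,210,155,155]);print(r.x,np.degrees(r.x[2:4]));print(r.fun.reshape(-1,2))
Jc=np.linalg.inv(r.jac.T@r.jac);print(np.degrees(np.sqrt(np.diag(Jc)[2:4])))
# cap top: predicted centre, white-line angle
c=ray(C,*k((266,195)),158.5);print('cap top',c,'pred',P(r.x,122.3,np.array([r.x[2]+np.pi+r.x[3]]),158.5))
a=r.x[2]+np.pi+r.x[3];out=np.array([np.cos(a),np.sin(a),0]);up=np.array([0,0,1.]);n=np.sin(T)*out+np.cos(T)*up;o2=np.cos(T)*out-np.sin(T)*up;side=np.cross(n,o2)
o=np.array([r.x[0],r.x[1],57])+75*out+112*n
Cc=-C[3][:3,:3].T@C[3][:3,3]
for px in((262,203),(298,85)):
    g=ray(C,*k(px),100)-Cc; X=Cc+g*((o-Cc)@n)/(g@n)-o; print('on cap top (out,side):',X@o2,X@side,np.degrees(np.arctan2(X@side,X@o2)))
E
```

```text
[614.003  -4.603   0.036  -0.006 153.159 207.514 149.976 151.531] [ 2.055 -0.333]
[[-1.405  0.598]
 [ 0.638  0.327]
 [ 0.514  0.263]
 [ 1.724  1.025]
 [-1.014  0.545]
 [ 0.702 -0.077]
 [-1.076 -2.158]]
[0.323 0.216]
cap top [493.687  -9.003 158.5  ] pred [[491.758  -8.278 158.5  ]]
on cap top (out,side): 0.00548347880643216 0.7778901257074232 89.59611906813396
on cap top (out,side): -26.197745030397048 0.5228501301736423 178.85665238600163
```

```bash
sed -i 's/CX,CY,YAW=.*/CX,CY,YAW=615.8,-4.3,0.036/' h.py; python3 - <<'E'
from h import *
a=pose(181.8,118.5,150.3,140,-2.4);print(a[0]);rows(*a,30)
E
```

```text
[438.221  -9.881 277.183]
30 rows: [ 0.156  0.012 -0.078] [-0.137 -0.022 -0.79 ]
```

```bash

python3 -m jog '-1 .156 .012 -.078 -.137 -.022 -.79;-1 .156 .012 -.078 -.137 -.022 -.79;-1 .156 .012 -.078 -.137 -.022 -.79;-1 .156 .012 -.078 -.137 -.022 -.79;-1 .156 .012 -.078 -.137 -.022 -.79;-1 .156 .012 -.078 -.137 -.022 -.79;-1 .156 .012 -.078 -.137 -.022 -.79;-1 .156 .012 -.078 -.137 -.022 -.79;-1 .156 .012 -.078 -.137 -.022 -.79;-1 .156 .012 -.078 -.137 -.022 -.79' 25
python3 -m jog '-1 .156 .012 -.078 -.137 -.022 -.79;-1 .156 .012 -.078 -.137 -.022 -.79;-1 .156 .012 -.078 -.137 -.022 -.79;-1 .156 .012 -.078 -.137 -.022 -.79;-1 .156 .012 -.078 -.137 -.022 -.79;-1 .156 .012 -.078 -.137 -.022 -.79;-1 .156 .012 -.078 -.137 -.022 -.79;-1 .156 .012 -.078 -.137 -.022 -.79;-1 .156 .012 -.078 -.137 -.022 -.79;-1 .156 .012 -.078 -.137 -.022 -.79'
python3 -m jog '-1 .156 .012 -.078 -.137 -.022 -.79;-1 .156 .012 -.078 -.137 -.022 -.79;-1 .156 .012 -.078 -.137 -.022 -.79;-1 .156 .012 -.078 -.137 -.022 -.79;-1 .156 .012 -.078 -.137 -.022 -.79;-1 .156 .012 -.078 -.137 -.022 -.79;-1 .156 .012 -.078 -.137 -.022 -.79;-1 .156 .012 -.078 -.137 -.022 -.79;-1 .156 .012 -.078 -.137 -.022 -.79;-1 .156 .012 -.078 -.137 -.022 -.79'
python3 - <<'E'
from h import *
o=ctrl.get_obs();print(o['q'])
a=pose(181.8,118.5,150.3,140,-2.4);b=pose(181.8,118.5,150.3,0,-2.4);rows(*b,10);print(a[0],(R.from_quat(o['ee_rot']).inv()*a[1]).as_rotvec())
theta();C=cam("wrist");im=ctrl.grab_frame("wrist");hsv=cv2.cvtColor(im,cv2.COLOR_RGB2HSV)
m=(((hsv[...,0]<6)|(hsv[...,0]>174))&(hsv[...,1]>180)).astype(np.uint8);n,l,st,ce=cv2.connectedComponentsWithStats(m);i=1+st[1:,4].argmax();print(st[i],ce[i],'pred mid/top',proj(C,[pose(181.8,75+x*np.sin(T),57+x*np.cos(T))[0] for x in(84,98,112)]))
cv2.imwrite('pics/w2.png',im[:,:,::-1])
E
```

```text
time_s: 15.6
tcp_pos: [455.9, -81.8, 240.9]
ee_rot: [0.83, 0.547, 0.093, 0.059]
contact_force: [0.4, 0.1, 0.1]
opening: 85.8
grasp_force: 0.0
time_s: 16.43
tcp_pos: [458.2, -43.8, 261.0]
ee_rot: [0.615, 0.771, 0.093, 0.134]
contact_force: [-0.5, -0.4, -0.2]
opening: 85.2
grasp_force: 0.0
time_s: 17.27
tcp_pos: [436.2, -8.7, 272.7]
ee_rot: [0.338, 0.917, 0.082, 0.196]
contact_force: [-0.4, -0.9, -0.3]
opening: 85.2
grasp_force: 0.0
[-0.271 -0.777  2.237  0.136  1.275 -1.149]
10 rows: [-0.017  0.007  0.547] [-0.002 -0.013  0.003]
[438.221  -9.881 277.183] [-0.001 -0.01   0.003]
top 0 134 [278.963 208.612]
top 72 47 [310.149 180.638]
top 216 180 [256.194 140.172]
theta deg [-0.789] res [-0.235 -1.152  4.636  0.986  0.518  0.336]
[ 246  176   65   67 3017] [277.282 207.471] pred mid/top [[279.817 202.249]
 [279.951 207.174]
 [280.1   212.584]]
```

View pics/w2.png

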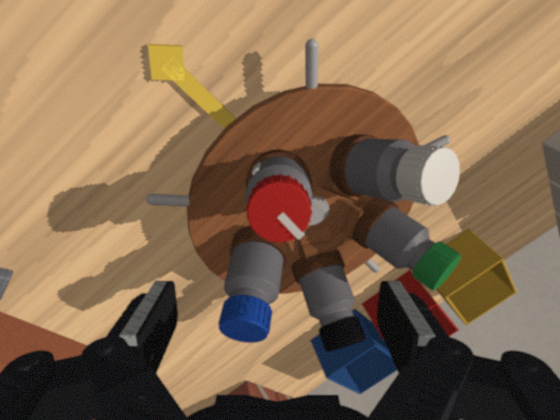

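The wrist view shows the cap centred at (278,209) against a predicted (280,210), so the axis is good to about 1–2 mm. Next I'll descend and grip.

```bash

python3 -m jog '-1 -.017 .007 .547 0 -.013 0;-1 -.017 .007 .547 0 -.013 0;-1 -.017 .007 .547 0 -.013 0;-1 -.017 .007 .547 0 -.013 0;-1 -.017 .007 .547 0 -.013 0;-1 -.017 .007 .547 0 -.013 0;-1 -.017 .007 .547 0 -.013 0;-1 -.017 .007 .547 0 -.013 0;-1 -.017 .007 .547 0 -.013 0;-1 -.017 .007 .547 0 -.013 0'
python3 - <<'E'
from h import *
b=pose(181.8,118.5,150.3,0,-2.4);rows(*b,3)
E
```

```text
time_s: 18.2
tcp_pos: [497.6, -8.4, 149.8]
ee_rot: [0.341, 0.915, 0.081, 0.2]
contact_force: [-0.2, 1.1, 0.6]
opening: 85.2
grasp_force: 0.0
3 rows: [ 0.003  0.004 -0.007] [-0.01   0.001 -0.01 ]
```

Spot on. Close and start to turn.

```bash

python3 -m jog '.2 0 0 0 0 0 0;1 0 0 0 0 0 0;1 0 0 0 0 0 0;1 0 0 0 0 0 0;1 0 0 0 0 0 0;1 0 0 0 0 0 0;1 0 0 0 0 0 0;1 0 0 0 0 0 0;1 0 0 0 0 0 0;1 0 0 0 0 0 0' 25
python3 -m jog '1 0 0 0 0 0 .3;1 0 0 0 0 0 .5;1 0 0 0 0 0 .5;1 0 0 0 0 0 .5;1 0 0 0 0 0 .5;1 0 0 0 0 0 .5;1 0 0 0 0 0 .5;1 0 0 0 0 0 .5;1 0 0 0 0 0 .5;1 0 0 0 0 0 .5' 25
python3 - <<'E'
from h import *
b=pose(181.8,118.5,150.3,0,-2.4);o=ctrl.get_obs();print(o['tcp_pos']-b[0],(b[1].inv()*R.from_quat(o['ee_rot'])).as_rotvec(),o['contact_force'],R.from_quat(o['ee_rot']).inv().apply(o['wrist_torque']))
theta("scene")
crop("scene","s2.png",200,150,170,130,4)
E
```

```text
time_s: 19.03
tcp_pos: [497.2, -8.6, 151.8]
ee_rot: [0.34, 0.915, 0.08, 0.2]
contact_force: [-4.9, -1.8, 3.0]
opening: 48.8
grasp_force: 26.6
time_s: 19.87
tcp_pos: [496.9, -8.9, 151.6]
ee_rot: [0.509, 0.833, 0.117, 0.181]
contact_force: [-7.8, -2.8, 4.0]
opening: 48.9
grasp_force: 26.9
[-0.441 -0.859  1.265] [ 0.004 -0.001  0.385] [-7.793 -2.828  3.991] [ 1.151  0.102 -0.119]
scene 0 113 [263.522 195.496]
scene 72 293 [274.024 235.352]
scene 216 253 [344.684 202.17 ]
theta deg [0.611] res [ 2.212 -1.403  1.555  0.162  1.311 -1.282]
```

View pics/s2.png

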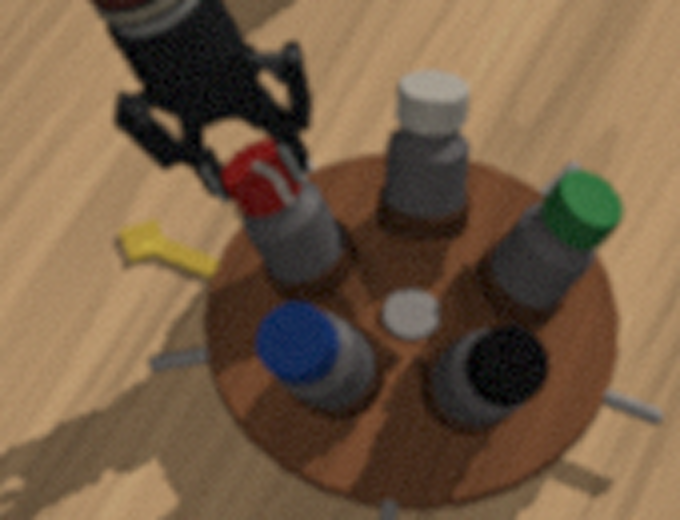

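The gripper holds the cap, and the disc is still in line. The torque of 0.12 N m is the cap friction, so the cap is turning. I'll continue.

```bash
cat > st.py <<'E'
from h import *
b=pose(181.8,118.5,150.3,0,-2.4);o=ctrl.get_obs();Q=R.from_quat(o['ee_rot']);print('d',o['tcp_pos']-b[0],'turn',(b[1].inv()*Q).as_rotvec(),'F',o['contact_force'],'M',Q.inv().apply(o['wrist_torque']),'q6',o['q'][5])
E
python3 -m jog '1 0 0 0 0 0 .7;1 0 0 0 0 0 .7;1 0 0 0 0 0 .7;1 0 0 0 0 0 .7;1 0 0 0 0 0 .7;1 0 0 0 0 0 .7;1 0 0 0 0 0 .7;1 0 0 0 0 0 .7;1 0 0 0 0 0 .7;1 0 0 0 0 0 .7' >/dev/null; python3 st.py
python3 -m jog '1 0 0 0 0 0 .7;1 0 0 0 0 0 .7;1 0 0 0 0 0 .7;1 0 0 0 0 0 .7;1 0 0 0 0 0 .7;1 0 0 0 0 0 .7;1 0 0 0 0 0 .7;1 0 0 0 0 0 .7;1 0 0 0 0 0 .7;1 0 0 0 0 0 .7' >/dev/null; python3 st.py
python3 -m jog '1 0 0 0 0 0 .7;1 0 0 0 0 0 .7;1 0 0 0 0 0 .7;1 0 0 0 0 0 .7;1 0 0 0 0 0 .7;1 0 0 0 0 0 .7;1 0 0 0 0 0 .7;1 0 0 0 0 0 .7;1 0 0 0 0 0 .7;1 0 0 0 0 0 .7' >/dev/null; python3 st.py
python3 -m jog '1 0 0 0 0 0 .7;1 0 0 0 0 0 .7;1 0 0 0 0 0 .7;1 0 0 0 0 0 .7;1 0 0 0 0 0 .7;1 0 0 0 0 0 .7;1 0 0 0 0 0 .7;1 0 0 0 0 0 .7;1 0 0 0 0 0 .7;1 0 0 0 0 0 .7' ; python3 st.py
```

```text
d [-0.983 -0.969  0.978] turn [ 0.005 -0.002  0.946] F [-11.839  -3.754   6.933] M [ 1.433 -0.664 -0.11 ] q6 -0.19179150549072943
d [-1.465 -0.761  0.744] turn [ 0.006 -0.002  1.506] F [-15.465  -2.164   8.492] M [ 1.223 -1.476 -0.151] q6 0.36819887939548196
d [-1.793 -0.245  0.6  ] turn [ 0.007 -0.003  2.066] F [-17.412  -1.094   9.459] M [ 0.726 -1.939 -0.105] q6 0.9281968747614455
time_s: 23.3
tcp_pos: [495.5, -7.7, 150.8]
ee_rot: [0.972, -0.095, 0.211, -0.028]
contact_force: [-16.9, 1.7, 9.7]
opening: 49.1
grasp_force: 27.6
d [-1.851  0.372  0.547] turn [ 0.008 -0.004  2.626] F [-16.943   1.721   9.723] M [-0.013 -2.083 -0.092] q6 1.4882096656851125
```

```bash

python3 -m jog '1 0 0 0 0 0 .5;1 0 0 0 0 0 .5;1 0 0 0 0 0 .5;1 0 0 0 0 0 .5;1 0 0 0 0 0 .5;1 0 0 0 0 0 .5;1 0 0 0 0 0 .5;1 0 0 0 0 0 .5;1 0 0 0 0 0 .5;1 0 0 0 0 0 .5' >/dev/null; python3 st.py
python3 -m jog '1 0 0 0 0 0 .15;1 0 0 0 0 0 .15;1 0 0 0 0 0 .15;1 0 0 0 0 0 .15;1 0 0 0 0 0 .15;1 0 0 0 0 0 .15;1 0 0 0 0 0 .15;1 0 0 0 0 0 .15;1 0 0 0 0 0 .15;1 0 0 0 0 0 .15' >/dev/null; python3 st.py
```

```text
d [-1.69   0.752  0.651] turn [ 0.008 -0.004  3.026] F [-17.125   3.863   8.83 ] M [-0.463 -1.862 -0.092] q6 1.8874769774035072
d [-1.627  0.864  0.662] turn [-0.008  0.005 -3.138] F [-15.509   3.784   8.395] M [-0.592 -1.799 -0.083] q6 2.0060842171876607
```

```bash

python3 -m jog '1 0 0 0 0 0 .1;1 0 0 0 0 0 .1;1 0 0 0 0 0 .1;1 0 0 0 0 0 .1;1 0 0 0 0 0 .1;1 0 0 0 0 0 .1;1 0 0 0 0 0 .1;1 0 0 0 0 0 .1;1 0 0 0 0 0 .1;1 0 0 0 0 0 .1' >/dev/null; python3 st.py
python3 -m jog '1 0 0 0 0 0 .1;1 0 0 0 0 0 .1;1 0 0 0 0 0 .1;1 0 0 0 0 0 .1;1 0 0 0 0 0 .1;1 0 0 0 0 0 .1;1 0 0 0 0 0 .1;1 0 0 0 0 0 .1;1 0 0 0 0 0 .1;1 0 0 0 0 0 .1' >/dev/null; python3 st.py
python3 - <<'E'
from h import *
theta("scene");theta()
crop("scene","s3.png",215,150,130,110,5)
E
```

```text
d [-0.716 -0.104  0.985] turn [-0.001  0.005 -3.061] F [-5.765 -1.598  4.06 ] M [-0.803 -0.204 -0.417] q6 2.0843184089280133
d [ 0.195 -0.545  1.414] turn [ 0.002  0.003 -2.979] F [-4.581 -0.467  4.666] M [-0.701 -0.268 -0.821] q6 2.16604621180952
scene 0 175 [266.    194.657]
scene 72 298 [273.802 235.201]
scene 216 245 [344.829 202.42 ]
theta deg [-0.621] res [ 0.127 -1.229  1.078 -0.243  1.413 -0.8  ]
top 0 14 [281.857 203.   ]
top 72 42 [309.667 181.167]
top 216 183 [256.508 139.951]
theta deg [-1.84] res [4.905 1.104 0.766 0.172]
```

View pics/s3.png

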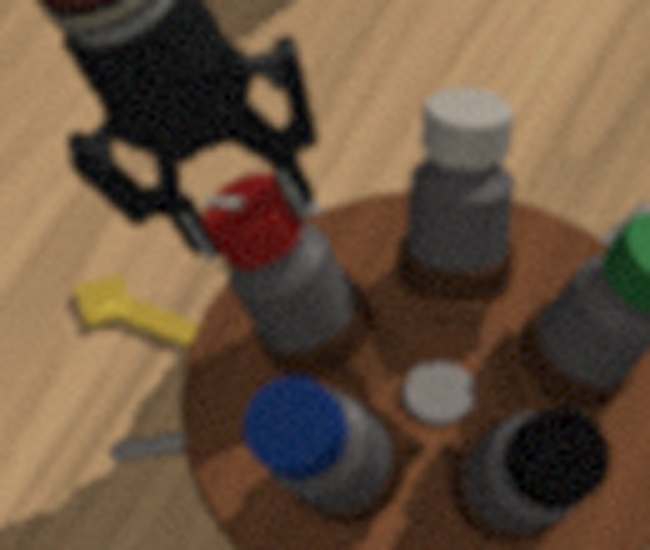

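Torque has risen to 0.8 N m at the stop, and the white line now points outward. The disc has shifted by about −0.5°. I'll relax a little, open and back off.

```bash

python3 -m jog '1 0 0 0 0 0 -.4;1 0 0 0 0 0 -.4;1 0 0 0 0 0 0;-1 0 0 0 0 0 0;-1 0 0 0 0 0 0;-1 0 0 0 0 0 0;-1 0 0 0 0 0 0;-1 0 0 0 0 0 0;-1 0 0 0 0 0 0;-1 0 0 0 0 0 0'; python3 st.py
python3 -m jog '-1 0 0 -.3 0 0 0;-1 0 0 -.3 0 0 0;-1 0 0 -.5 0 0 0;-1 0 0 -.5 0 0 0;-1 0 0 -.5 0 0 0;-1 0 0 -.5 0 0 0;-1 0 0 -.5 0 0 0;-1 0 0 -.5 0 0 0;-1 0 0 -.5 0 0 0;-1 0 0 -.5 0 0 0'
python3 - <<'E'
from h import *
theta("scene");theta()
o=ctrl.get_obs();C=cam("wrist");im=ctrl.grab_frame("wrist");cv2.imwrite('pics/w3.png',im[:,:,::-1])
hsv=cv2.cvtColor(im,cv2.COLOR_RGB2HSV).astype(int);H,S,V=hsv[...,0],hsv[...,1],hsv[...,2]
red=((H<6)|(H>174))&(S>180)
def big(m):
    n,l,st,ce=cv2.connectedComponentsWithStats(m.astype(np.uint8));i=1+st[1:,4].argmax();return l==i,st[i],ce[i]
m,st,ce=big(red);hull=cv2.convexHull(np.argwhere(m)[:,::-1].astype(np.int32));fill=np.zeros(m.shape,np.uint8);cv2.fillConvexPoly(fill,hull,1)
w=(fill>0)&(S<90)&(V>110);print(st,ce,'white px',w.sum())
u=np.argwhere(w)[:,::-1]
import sys
print('white end range',u.min(0),u.max(0)) if len(u) else 0
y=(abs(H-26)<4)&(S>190)&(V>90);my,sy,cy=big(y);print('yellow',sy,cy)
a=np.radians(181.8);out=np.array([np.cos(a),np.sin(a),0]);k=np.array([0,0,1.]);n=np.sin(T)*out+np.cos(T)*k;o2=np.cos(T)*out-np.sin(T)*k;side=np.cross(n,o2)
oo=np.array([CX,CY,57])+75*out+112*n;Cc=-C[3][:3,:3].T@C[3][:3,3]
X=[]
for q in u:
    g=ray(C,*q,100)-Cc;x=Cc+g*((oo-Cc)@n)/(g@n)-oo;X.append((x@o2,x@side))
X=np.array(X);c=X.mean(0);print('white mean on cap top',c,np.degrees(np.arctan2(c[1],c[0])),'ext',X.min(0),X.max(0),'pred cap top px',proj(C,[oo]))
E
```

```text
time_s: 27.62
tcp_pos: [497.2, -8.4, 151.0]
ee_rot: [0.897, -0.385, 0.196, -0.09]
contact_force: [-0.1, 0.1, -0.6]
opening: 85.2
grasp_force: 0.0
d [-0.135 -0.34   0.672] turn [ 0.     0.003 -3.042] F [-0.146  0.144 -0.556] M [-0.182 -0.164  0.015] q6 2.1019421095737605
time_s: 28.45
tcp_pos: [448.4, -9.8, 257.0]
ee_rot: [0.897, -0.384, 0.197, -0.091]
contact_force: [-0.3, 0.6, -0.2]
opening: 85.5
grasp_force: 0.0
scene 0 185 [266.384 194.449]
scene 72 292 [273.795 235.127]
scene 216 246 [344.813 202.512]
theta deg [-0.874] res [-0.174 -1.156  0.944 -0.284  1.476 -0.741]
top 0 113 [279.292 206.15 ]
top 72 45 [309.756 180.867]
top 216 180 [256.383 139.85 ]
theta deg [-0.971] res [-0.685  1.309  4.994  0.87   0.426  0.591]
[ 244  179   70   72 3472] [277.612 213.403] white px 259
white end range [278 219] [305 242]
yellow [12 35  1  1  1] [12. 35.]
white mean on cap top [12.794 -0.109] -0.48717340966137873 ext [ 1.845 -3.632] [23.845  3.435] pred cap top px [[278.315 219.067]]
```

```bash
python3 - <<'E'
from h import *
C=cam("wrist");im=cv2.imread('pics/w3.png');hsv=cv2.cvtColor(im,cv2.COLOR_BGR2HSV).astype(int)
# predicted pointer px, colours
for r in(160,190,230): 
    p=pose(182.06,r,6)[0];u=proj(C,[p])[0];print(r,u,hsv[int(u[1]),int(u[0])] if 0<=u[0]<560 and 0<=u[1]<420 else None)
H,S,V=hsv[...,0],hsv[...,1],hsv[...,2]
m=(H>=22)&(H<=32)&(S>175)&(V>90);n,l,st,ce=cv2.connectedComponentsWithStats(m.astype(np.uint8))
for i in range(1,n):
    if st[i,4]>100:
        q=np.argwhere(l==i)[:,::-1];X=np.array([ray(C,*a,6) for a in q]);d=X[:,:2]-[CX,CY];r=np.hypot(*d.T)
        c,(vx,vy)=X[:,:2].mean(0),np.linalg.svd(X[:,:2]-X[:,:2].mean(0))[2][0]
        print(st[i],'r',r.min(),r.max(),'angle from axis of mean',np.degrees(np.arctan2(d[:,1].mean(),d[:,0].mean()))%360,'bar dir',np.degrees(np.arctan2(vy,vx))%180,'y offset of bar line at axis',c[1]+vy/vx*(CX-c[0]))
# red cap / jar spokes: dark-steel spokes at predicted angle scans
for th in(36,-36):
    best=[]
    for dth in np.arange(-4,4.01,.1):
        pts=proj(C,[pose(182.06+th+dth,r,38)[0] for r in np.arange(156,190,1)])
        if (pts<1).any() or (pts[:,0]>558).any() or (pts[:,1]>418).any(): best=None;break
        best.append(cv2.remap(S.astype(np.float32),pts[:,0].astype(np.float32)[None],pts[:,1].astype(np.float32)[None],1).mean())
    if best: b=np.array(best);print(th,'low-sat span',np.arange(-4,4.01,.1)[b<(b.min()+b.max())/2][[0,-1]],b.min(),b.max())
    else: print(th,'out of view')
E
```

```text
160 [344.251 237.225] [ 23 170 177]
190 [364.103 257.116] [ 23 173 195]
230 [391.618 284.685] [53 15 69]
36 low-sat span [-2.8  0.8] 17.384306 103.663635
-36 low-sat span [-2.2  1.6] 18.279526 103.84697
```

The wrist image puts the turntable at about −0.6° from the pointer, with the cap's white line within 0.5° of outward. The gripper is clear, so I'll hand in.

```bash
python3 -c "
from rig import ctrl; print(ctrl.job_done())"
```

```text
the job is handed in; nothing more can be done
None
```

The red-capped jar is at the front, measured about 0.6° off the pointer. Its cap is screwed tight to the stop, the gripper is clear of everything, and the job was handed in at about 29 s.

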